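# Return the check weights to their graded block

## Task

The balance has been checked, so put the four brass check weights that stand on the worktop back into their wooden block: each stands upright on the floor of the well made for it, so that the row runs in order of size from the largest weight in the widest well to the smallest in the narrowest. Set them down without dropping or knocking any over, and leave the small amber bottle and the plastic beaker that stand among them where they are.

Things in the scene. Friction and masses are not known exactly. Their poses are not given: they have to be found in the camera images.
- weight_0: The largest of four brass check weights: a plain upright cylinder 33 mm in diameter with a narrower knob on top, 52 mm high over all (the straight body, which can be gripped round its sides, reaches 38 mm up), about 500 g. Stands on the worktop; origin at the centre of its underside, z up along its axis.
- weight_1: The second largest of four brass check weights: a plain upright cylinder 26 mm in diameter with a narrower knob on top, 41 mm high over all (the straight body, which can be gripped round its sides, reaches 30 mm up), about 200 g. Stands on the worktop; origin at the centre of its underside, z up along its axis.
- weight_2: The third largest of four brass check weights: a plain upright cylinder 21 mm in diameter with a narrower knob on top, 33 mm high over all (the straight body, which can be gripped round its sides, reaches 25 mm up), about 100 g. Stands on the worktop; origin at the centre of its underside, z up along its axis.
- weight_3: The smallest of four brass check weights: a plain upright cylinder 17 mm in diameter with a narrower knob on top, 27 mm high over all (the straight body, which can be gripped round its sides, reaches 19 mm up), about 50 g. Stands on the worktop; origin at the centre of its underside, z up along its axis.
- well_0: The widest of four round green-lined wells in a low wooden block, for the largest weight: 49 mm across at the mouth, tapering (slippery) to 38 mm at its flat floor, 8 mm deep. Origin at the centre of that floor, 13 mm above the worktop; x along the row towards the narrowest, z up. The block (213 x 74 mm, 21 mm high) is fixed, but where and which way round varies.
- well_1: The second widest of four round green-lined wells in a low wooden block, for the second largest weight: 42 mm across at the mouth, tapering (slippery) to 31 mm at its flat floor, 8 mm deep. Origin at the centre of that floor, 13 mm above the worktop; x along the row towards the narrowest, z up. In the same block as the others.
- well_2: The second narrowest of four round green-lined wells in a low wooden block, for the third largest weight: 37 mm across at the mouth, tapering (slippery) to 26 mm at its flat floor, 8 mm deep. Origin at the centre of that floor, 13 mm above the worktop; x along the row towards the narrowest, z up. In the same block as the others.
- well_3: The narrowest of four round green-lined wells in a low wooden block, for the smallest weight: 33 mm across at the mouth, tapering (slippery) to 22 mm at its flat floor, 8 mm deep. Origin at the centre of that floor, 13 mm above the worktop; x along the row towards the narrowest, z up. In the same block as the others.
- amber_bottle: Small amber glass bottle with a dark cap, 36 mm in diameter, 67 mm high, standing loose among the weights; origin at the centre of its underside. Not to be moved.
- plastic_beaker: Small empty off-white plastic beaker, 55 mm across the rim, 68 mm high, standing loose among the weights; origin at the centre of its underside. Not to be moved.
Mind the look-alikes: they are no part of the job. Leave any red look-alike of the weight_0 alone. Leave any pink look-alike of the weight_1 alone.

How it is judged:
By the outcome, as a careful person would: the job done as asked, in the order asked, and still so for the second after the job is handed in, with the robot touching nothing.
It also fails if it takes over 99 s, if anything falls off the work surface, if the arm or the gripper's body presses on something with over 40 N, if the wrist force passes 120 N, or if a joint passes its speed limit or range.

## Robot

A 6-joint arm with a two-finger parallel gripper is mounted at the origin on a cart in front of the work surface, level with it; the furniture and walls round the work are solid. World frame = base frame: x ahead of the robot, y to its left, z up, the work surface at z = 0. Lengths are in m, angles in rad, forces in N, time in s.
With the tool pointing down it reaches from about 0.375 to 0.9 m from the base axis. Payload 3.1 kg.
Tool frame: the origin (TCP) lies between the finger pads; the fingertips stand 19 mm ahead of it and the grasp point (between the pads) is the TCP (tips_ahead is the distance from the TCP to the fingertips, in m); z points along the fingers, y is the line along which they close (so a half turn about z gives the same grasp; the last joint's range is limited). The gripper opens to 85 mm and grips with 20 to 120 N. Pads are 22 mm wide; open, the fingers measure 114 mm over their backs; the gripper's body (76 mm by 85 mm) begins 54 mm behind the grasp point. The pads swing forward as they close: fully open they stand 13 mm farther back than shut.
Start: joints at [1.125, 0.527, 1.433, -0, 1.181, -0.178], TCP at [0.165, 0.603, 0.25] pointing down, gripper open.
Joint ranges: [-3.08, 3.08], [-0.75, 2.2], [0.22, 2.44], [-1.43, 4.57], [0, 2.65], [-2.85, 2.85]. Speed limits (rad/s): [2.79, 2.79, 3.14, 3.14, 3.14, 3.14].

## Interface

Orientations are given as [roll, pitch, yaw] about the fixed x, y, z axes, in that order (R = Rz(yaw) Ry(pitch) Rx(roll)).
In Python, from rig import * gives the robot as it stands. The module is installed in compiled form; this text tells all that it offers.
- The arm moves only by the tool drive_tool, never from a script. Its argument "rows" is text: rows parted by semicolons, each of 4 numbers parted by spaces: the shift along the tool's x, y, z in cm, then the turn about the tool's z in degrees. In form: dx dy dz yaw; .... A call has exactly 8 rows; each row shifts and turns the commanded pose from where the row before left it, along the tool's axes as they then stand; what a row does not reach is not made up. A row lasts 1/10 s, in which the tool goes at most 50 mm and 8.59 degrees, less where a joint would pass 70% of its speed; a pose out of reach is approached as far as the arm can. A call with a gripper value outside its range is refused whole. "fingers" is the closure, from -1 (fully open) to 1 (shut), set as the call begins (left out, the last holds). The fingers move at their own pace and stop on an object; "newtons" is the grip in N (left out, the last holds). Time passes only in rows, so rows that do not move let the fingers close, or fill a call up. It gives the time, the measured TCP pose, the force, the opening and the grip force at its end, in the units of the state.
- sense(): the state, without advancing time (a new reading comes with each control period).
- snapshot(name): name is "scene" or "side" or "wrist"; returns a dict with "frame" (480x640x3 uint8, blue, green, red), "camera_matrix" (3x3 intrinsics, pixels), "R" (3x3) and "t" (3): a world point X has camera coordinates R X + t; the wrist camera has in their place "mount" (4x4, takes a point from camera to tool coordinates, whose origin is the TCP and whose axes are the flange's). Camera axes: x right, y down, z forward; pixel columns grow to the right and rows downward; lengths in m; the calibration is good to about 2 mm. A picture is of the moment at which its call begins: read the wrist's pose just before it. There is no depth.
- hand_in(): hands the job in; it is judged then, once.
The state is a dict: "clock": time; "joint_positions": joint angles; "qd": joint speeds; "effort": joint torques, N m; "tcp_pos": TCP position; "tcp_rot": TCP orientation; "force": force on the tool from outside, world axes, zero at the start; "ft_torque": the same for the moment, N m; "finger_gap": opening from 0.0 (shut) to 1.0 (fully open); "grasp_force": force on a finger pad.
Only numpy, scipy, OpenCV 4.12 (cv2) and the standard library are available. Lean on these libraries where they do the work, as an engineer would, in place of code of your own. Each camera call takes 0.05 s, during which the arm holds its last target. There are 200 camera calls.

## Working session

There is one attempt and no reset: what is moved stays moved. The work goes in short steps, Python scripts to look and compute and a tool call to move; the robot and the scene stay as the last step left them, time stands still between calls to the robot, and variables do not carry over. Pictures are saved under pics/ and viewed, at most 14 in all, crops included, and the job is handed in when it is done.

Besides the shell and the picture viewer there is one more tool, called after "Emit:" as name(argument=value, ...) on one line, values as JSON. drive_tool: Moves the arm, as the interface text tells. Its arguments: {"type":"object","properties":{"rows":{"type":"string"},"fingers":{"type":"number"},"newtons":{"type":"number"}},"required":["rows"]}

```bash
mkdir -p pics; python3 - <<'E'
from rig import *
import cv2,numpy as np
s=sense();print(s['clock'],s['tcp_pos'],s['tcp_rot'],s['force'],s['finger_gap'])
for n in("scene","side","wrist"):
    d=snapshot(n);cv2.imwrite(f"pics/{n}0.png",d["frame"])
    np.savez(f"{n}0.npz",**d)
    print(n,d["camera_matrix"].tolist(),(np.round(d["mount"],3).tolist() if "mount" in d else (-d["R"].T@d["t"])))
E
```

```text
0.0 [0.16447923 0.60228321 0.24935749] [-3.13948862e+00 -3.65162170e-04  2.87478974e+00] [0.17110075 0.74280941 0.31802254] 1.0007666228786234
scene [[526.1333401489817, 0.0, 321.384930881967], [0.0, 526.1333401489817, 229.34884524180396], [0.0, 0.0, 1.0]] [ 0.04312534 -0.60382988  0.55239683]
side [[453.9300780171162, 0.0, 320.07881717816315], [0.0, 453.9300780171162, 233.04338003109666], [0.0, 0.0, 1.0]] [ 0.50748688 -0.67363401  0.61167784]
wrist [[378.1066093430815, 0.0, 324.1820157170495], [0.0, 378.1066093430815, 236.65422678947286], [0.0, 0.0, 1.0]] [[-0.001, -0.956, -0.292, 0.075], [1.0, -0.0, -0.002, -0.001], [0.002, -0.292, 0.956, -0.124], [0.0, 0.0, 0.0, 1.0]]
```

View pics/scene0.png

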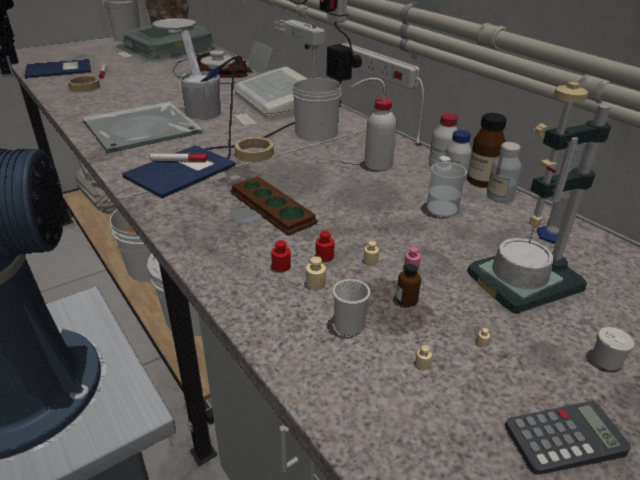

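View pics/side0.png

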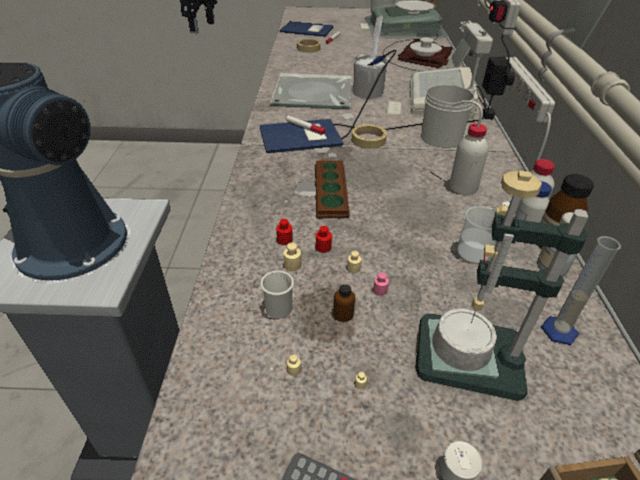

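The four brass weights are at scene px (316,273), (372,253), (424,357) and (484,337), and at side px (292,257), (354,261), (293,364) and (361,380). The block is at scene (272,204) and side (331,187), with its wide well nearest the weights. Next I'll triangulate them.

```bash
cat > h.py <<'E'
import cv2,numpy as np
def load(n): return dict(np.load(n))
def blobs(img,lo,hi,amin=30,roi=None):
    m=cv2.inRange(cv2.cvtColor(img,cv2.COLOR_BGR2HSV),lo,hi)
    if roi: 
        k=np.zeros_like(m);x0,y0,x1,y1=roi;k[y0:y1,x0:x1]=255;m&=k
    m=cv2.morphologyEx(m,cv2.MORPH_CLOSE,np.ones((3,3)))
    cs,_=cv2.findContours(m,cv2.RETR_EXTERNAL,cv2.CHAIN_APPROX_NONE)
    return [c for c in cs if cv2.contourArea(c)>amin]
def cen(c):
    M=cv2.moments(c);return np.array([M['m10']/M['m00'],M['m01']/M['m00']])
def ray(d,p):
    v=np.linalg.inv(d["camera_matrix"])@np.array([p[0],p[1],1.]);return -d["R"].T@d["t"],d["R"].T@v
def plane(d,p,z):
    o,v=ray(d,p);return o+v*(z-o[2])/v[2]
def tri(a,p,b,q):
    o,v=ray(a,p);w,u=ray(b,q)
    k=np.linalg.lstsq(np.c_[v,-u],w-o,rcond=None)[0]
    x,y=o+v*k[0],w+u*k[1];return (x+y)/2,np.linalg.norm(x-y)
E
python3 - <<'E'
from h import *
S,D=load("scene0.npz"),load("side0.npz")
def pr(n,d,lo,hi,roi,a=30):
    r=[]
    for c in blobs(d["frame"],lo,hi,a,roi):
        x,y,w,h=cv2.boundingRect(c);r.append(cen(c));print(n,np.round(cen(c),1),(x,y,w,h),cv2.contourArea(c),"z=.02",np.round(plane(d,cen(c),.02),3)[:2])
    return r
pr("brass S",S,(15,60,110),(35,200,255),(260,230,520,390))
pr("brass D",D,(15,60,110),(35,200,255),(250,230,400,400))
pr("green S",S,(50,60,20),(90,255,255),(220,170,330,240))
pr("green D",D,(50,60,20),(90,255,255),(300,150,360,225))
for a in ((316,273,292,257),(372,253,354,261),(424,357,293,364),(484,337,361,380),(408,286,344,303),(350,308,278,295),(413,259,381,284),(281,257,285,232),(325,247,323,240)):
    p,e=tri(S,a[:2],D,a[2:]);print(a,np.round(p,3),round(e,4))
E
```

```text
brass S [424.3 353.1] (417, 345, 15, 19) 156.5 z=.02 [ 0.467 -0.277]
brass S [484.1 334.1] (478, 328, 12, 15) 96.5 z=.02 [ 0.564 -0.3  ]
brass S [315.8 267.1] (306, 256, 20, 26) 272.5 z=.02 [ 0.458 -0.033]
brass S [371.7 248.6] (364, 241, 15, 17) 140.5 z=.02 [ 0.571 -0.045]
brass D [360.8 379.6] (355, 371, 12, 18) 141.0 z=.02 [ 0.566 -0.301]
brass D [293.4 364.4] (286, 354, 15, 22) 211.0 z=.02 [ 0.466 -0.279]
brass D [354.4 261.2] (347, 250, 15, 23) 208.5 z=.02 [ 0.565 -0.05 ]
brass D [292.  256.2] (283, 242, 18, 30) 345.0 z=.02 [ 0.446 -0.041]
green S [276.2 202.1] (244, 182, 60, 37) 551.5 z=.02 [0.519 0.19 ]
green D [331.  187.9] (321, 163, 23, 44) 466.5 z=.02 [0.519 0.192]
(316, 273, 292, 257) [ 0.447 -0.049  0.024] 0.0017
(372, 253, 354, 261) [ 0.564 -0.053  0.02 ] 0.0043
(424, 357, 293, 364) [ 0.465 -0.278  0.016] 0.003
(484, 337, 361, 380) [ 0.567 -0.298  0.012] 0.0024
(408, 286, 344, 303) [ 0.543 -0.163  0.028] 0.0025
(350, 308, 278, 295) [ 0.431 -0.156  0.034] 0.0033
(413, 259, 381, 284) [ 0.611 -0.107  0.019] 0.0018
(281, 257, 285, 232) [0.427 0.028 0.02 ] 0.0032
(325, 247, 323, 240) [0.504 0.004 0.023] 0.0017
```

```bash
python3 - <<'E'
from h import *
S,D=load("scene0.npz"),load("side0.npz")
for n,d,roi in(("S",S,(225,165,325,240)),("D",D,(305,150,360,225))):
    x0,y0,x1,y1=roi;im=d["frame"][y0:y1,x0:x1]
    hsv=cv2.cvtColor(im,cv2.COLOR_BGR2HSV)
    m=cv2.inRange(hsv,(50,70,15),(95,255,255))
    cs,_=cv2.findContours(m,cv2.RETR_EXTERNAL,cv2.CHAIN_APPROX_NONE)
    for c in cs:
        if cv2.contourArea(c)<25: continue
        p=cen(c)+[x0,y0];print(n,np.round(p,1),cv2.boundingRect(c)[2:],cv2.contourArea(c),np.round(plane(d,p,.019),3)[:2])
    cv2.imwrite(f"pics/blk{n}.png",cv2.resize(im,None,fx=5,fy=5,interpolation=cv2.INTER_CUBIC))
E
cd pics; python3 -c "
import cv2,numpy as np
a,b=cv2.imread('blkS.png'),cv2.imread('blkD.png');o=np.zeros((375,800,3),np.uint8);o[:,:500]=a;o[:,510:785]=b[:375,:275];cv2.imwrite('blk.png',o)"
```

```text
S [290.9 212.3] (25, 12) 212.5 [0.523 0.141]
S [275.4 201.6] (21, 10) 133.5 [0.52  0.194]
S [262.3 192.4] (18, 8) 90.0 [0.518 0.242]
S [251.3 184.6] (15, 7) 60.5 [0.516 0.285]
D [331.9 200.4] (23, 13) 193.5 [0.521 0.145]
D [330.8 186.6] (19, 10) 121.5 [0.518 0.199]
D [329.9 175.3] (15, 8) 78.5 [0.516 0.246]
D [329.3 165.7] (14, 7) 52.5 [0.514 0.29 ]
```

View pics/blk.png

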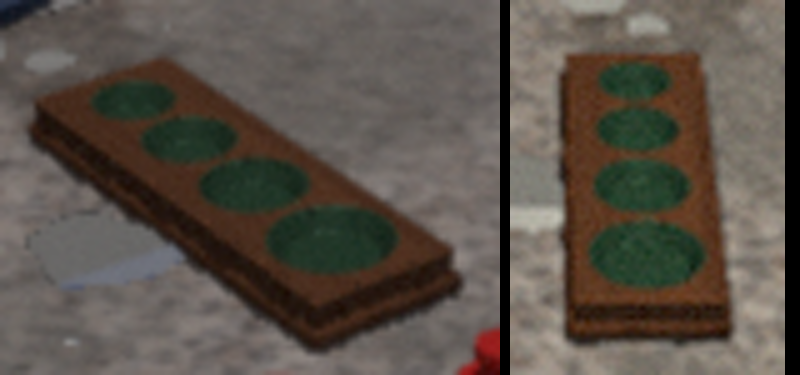

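Both views agree. The wells lie at about (.522,.143), (.519,.196), (.517,.244) and (.515,.287), widest first, with the row at 93°. That calls for a tool yaw of about 93° so the fingers close across the row. I'll move to a spot over the block and weights for a closer wrist view.

```bash
cat > go.py <<'E'
import sys,numpy as np
from rig import sense
# go.py x y z yaw_deg nrows : rows from present pose to target, with turn spread evenly
def plan(x,y,z,yw,n):
    s=sense();p=np.array(s["tcp_pos"]);r=np.array(s["tcp_rot"]);y0=r[2]
    d=(np.array([x,y,z])-p)/n;dy=(np.radians(yw)-y0+np.pi)%(2*np.pi)-np.pi;dy/=n
    out=[]
    for i in range(n):
        a=y0+i*dy;tx=np.array([np.cos(a),np.sin(a)]);ty=np.array([np.sin(a),-np.cos(a)])
        out.append("%.2f %.2f %.2f %.1f"%(100*d[:2]@tx,100*d[:2]@ty,-100*d[2],-np.degrees(dy)))
    print(np.round(p,4),np.round(np.degrees(r),2),"step mm",round(1000*np.linalg.norm(d),1));print("; ".join(out))
a=list(map(float,sys.argv[1:]));plan(*a[:4],int(a[4]))
E
python3 go.py .52 .08 .25 93 16
```

```text
[0.1645 0.6024 0.2495] [-1.7991e+02 -2.0000e-02  1.6471e+02] step mm 39.5
-3.00 -2.56 -0.00 4.5; -3.20 -2.32 -0.00 4.5; -3.37 -2.06 -0.00 4.5; -3.52 -1.80 -0.00 4.5; -3.65 -1.51 -0.00 4.5; -3.75 -1.22 -0.00 4.5; -3.84 -0.93 -0.00 4.5; -3.90 -0.63 -0.00 4.5; -3.94 -0.32 -0.00 4.5; -3.95 -0.01 -0.00 4.5; -3.94 0.30 -0.00 4.5; -3.90 0.61 -0.00 4.5; -3.84 0.91 -0.00 4.5; -3.76 1.21 -0.00 4.5; -3.65 1.50 -0.00 4.5; -3.53 1.78 -0.00 4.5
```

Emit:
drive_tool(rows="-3 -2.6 0 4.5; -3.2 -2.3 0 4.5; -3.4 -2.1 0 4.5; -3.5 -1.8 0 4.5; -3.6 -1.5 0 4.5; -3.8 -1.2 0 4.5; -3.8 -0.9 0 4.5; -3.9 -0.6 0 4.5")

```text
clock: 0.95
tcp_pos: [0.343, 0.3404, 0.2502]
tcp_rot: [-3.141, -0.0, 2.243]
force: [-0.3, 0.0, 0.6]
finger_gap: 0.998
grasp_force: 0.0
```

Emit:
drive_tool(rows="-3.9 -0.3 0 4.5; -4 0 0 4.5; -3.9 0.3 0 4.5; -3.9 0.6 0 4.5; -3.8 0.9 0 4.5; -3.8 1.2 0 4.5; -3.6 1.5 0 4.5; -3.5 1.8 0 4.5")

```text
clock: 1.75
tcp_pos: [0.5197, 0.0797, 0.2501]
tcp_rot: [-3.141, -0.0, 1.615]
force: [0.9, -0.3, -0.3]
finger_gap: 1.0
grasp_force: 0.0
```

Emit:
drive_tool(rows="0 0 0 0;0 0 0 0;0 0 0 0;0 0 0 0;0 0 0 0;0 0 0 0;0 0 0 0;0 0 0 0", fingers=-0.2, newtons=40)

```text
clock: 2.55
tcp_pos: [0.5191, 0.0814, 0.2504]
tcp_rot: [3.141, 0.0, 1.619]
force: [-0.1, -0.6, -0.4]
finger_gap: 0.601
grasp_force: 0.0
```

```bash
cat > w.py <<'E'
import sys,numpy as np,cv2
from rig import sense,snapshot
from scipy.spatial.transform import Rotation as Ro
def wrist(name):
    s=sense();d=snapshot("wrist")
    T=np.eye(4);T[:3,:3]=Ro.from_euler("xyz",s["tcp_rot"]).as_matrix();T[:3,3]=s["tcp_pos"]
    C=np.linalg.inv(T@d["mount"]);d["R"],d["t"]=C[:3,:3],C[:3,3]
    cv2.imwrite(f"pics/{name}.png",d["frame"]);np.savez(f"{name}.npz",**d)
    print(s["clock"],np.round(s["tcp_pos"],4),np.round(np.degrees(s["tcp_rot"]),2),"gap",round(s["finger_gap"],3),np.round(s["force"],2));return d
if __name__=="__main__": wrist(sys.argv[1])
E
python3 w.py w1
```

```text
2.55 [0.5191 0.0814 0.2504] [179.99   0.    92.74] gap 0.601 [-0.12 -0.6  -0.42]
```

View pics/w1.png

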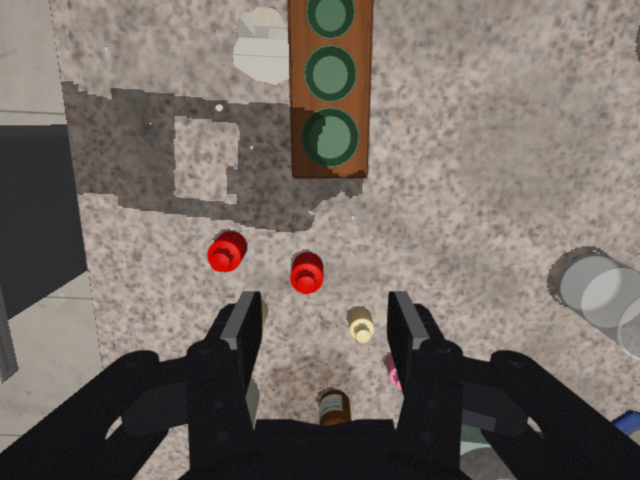

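The wrist view shows well_0 at px (330,137), well_1 at (330,74), well_2 at (330,14) and weight_1 at (361,325). weight_0 is hidden behind the left finger. I'll measure the wells here, then plan an approach that stops short of weight_0 so it comes into view.

```bash
python3 - <<'E'
from h import *
d=load("w1.npz")
for c in blobs(d["frame"],(50,60,20),(95,255,255),300,(285,0,380,170)):
    e=cv2.fitEllipse(cv2.convexHull(c));print(np.round(e[0],1),np.round(e[1],1),np.round(plane(d,e[0],.021),4)[:2], "mouth mm",np.round(e[1][0]/378*(.374-.021)*1000/ .96,1))
for c in blobs(d["frame"],(15,60,110),(35,200,255),60,(330,290,400,360)):
    print("brass",cen(c),cv2.boundingRect(c),np.round(plane(d,cen(c),.02),4))
E
python3 go.py .452 -.100 .17 93 8
```

```text
[329.7 136.9] [56.6 58.5] [0.5201 0.1414] mouth mm 55.0
[329.9  72.9] [51.1 55.8] [0.5175 0.1947] mouth mm 49.8
[330.   10.4] [47.4 55.1] [0.5151 0.2423] mouth mm 46.1
brass [361.37636364 326.6230303 ] (348, 311, 26, 32) [ 0.5634 -0.0508  0.02  ]
[0.5192 0.0813 0.2504] [180.     0.    92.73] step mm 26.2
-2.22 -0.95 1.00 -0.0; -2.22 -0.95 1.00 -0.0; -2.22 -0.95 1.00 -0.0; -2.22 -0.95 1.00 -0.0; -2.22 -0.95 1.00 -0.0; -2.22 -0.95 1.00 -0.0; -2.22 -0.95 1.00 -0.0; -2.22 -0.96 1.00 -0.0
```

Emit:
drive_tool(rows="-2.2 -0.95 1 0;-2.2 -0.95 1 0;-2.2 -0.95 1 0;-2.2 -0.95 1 0;-2.2 -0.95 1 0;-2.2 -0.95 1 0;-2.2 -0.95 1 0;-2.2 -0.95 1 0")

```text
clock: 3.4
tcp_pos: [0.4515, -0.0992, 0.1701]
tcp_rot: [3.141, 0.0, 1.618]
force: [0.3, -0.2, 0.0]
finger_gap: 0.601
grasp_force: 0.0
```

```bash
python3 w.py w2; cat > br.py <<'E'
import sys
from h import *
d=load(sys.argv[1]+".npz");hb=float(sys.argv[2]) # body height
for c in blobs(d["frame"],(15,60,90),(35,220,255),200):
    x,y,w,h=cv2.boundingRect(c);(kx,ky),r=cv2.minEnclosingCircle(c)
    print("brass cen",np.round(cen(c)),(x,y,w,h),"at z=hb/2",np.round(plane(d,cen(c),hb/2),4)[:2])
E
python3 br.py w2 .038
```

```text
3.4 [ 0.4515 -0.0992  0.1701] [1.7997e+02 2.0000e-02 9.2720e+01] gap 0.601 [ 0.35 -0.15  0.02]
brass cen [329. 410.] (318, 394, 24, 32) at z=hb/2 [ 0.4627 -0.27  ]
brass cen [480. 167.] (456, 149, 48, 39) at z=hb/2 [ 0.5605 -0.052 ]
brass cen [319. 155.] (294, 127, 51, 56) at z=hb/2 [ 0.4446 -0.0491]
```

View pics/w2.png

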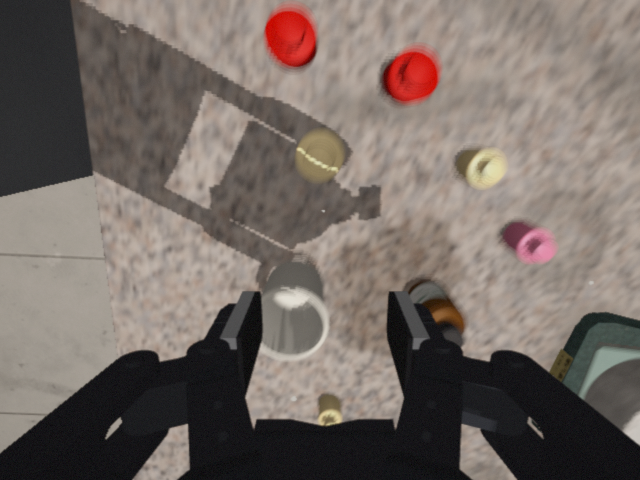

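weight_0 is at px (319,155), nearly under the camera, which gives (.445,-.049) and agrees with the triangulation. No neighbour lies along the closing line, so I'll go in.

```bash
python3 go.py .4455 -.049 .10 93 8
```

```text
[ 0.4501 -0.1015  0.1688] [-1.7986e+02  4.0000e-02  9.2630e+01] step mm 10.8
0.66 -0.03 0.86 -0.0; 0.66 -0.03 0.86 -0.0; 0.66 -0.03 0.86 -0.0; 0.66 -0.03 0.86 -0.0; 0.66 -0.03 0.86 -0.0; 0.66 -0.02 0.86 -0.0; 0.66 -0.02 0.86 -0.0; 0.66 -0.02 0.86 -0.0
```

Emit:
drive_tool(rows="1.3 -0.05 0 0;1.3 -0.05 0 0;1.3 -0.05 0 0;1.3 -0.05 1 0;0 0 1.5 0;0 0 1.5 0;0 0 1.5 0;0 0 1.3 0")

```text
clock: 4.25
tcp_pos: [0.4472, -0.0443, 0.1021]
tcp_rot: [3.141, 0.0, 1.621]
force: [0.1, 0.3, 0.2]
finger_gap: 0.603
grasp_force: 0.0
```

Emit:
drive_tool(rows="0 0 1.2 0;0 0 1.2 0;0 0 1.2 0;0 0 1.2 0;0 0 1.2 0;0 0 1.0 0;0 0 0 0;0 0 0 0")

```text
clock: 5.05
tcp_pos: [0.4472, -0.0456, 0.0324]
tcp_rot: [-3.142, -0.0, 1.619]
force: [0.4, -0.4, -0.1]
finger_gap: 0.599
grasp_force: 0.0
```

Emit:
drive_tool(rows="-0.4 -0.1 0 0;0 0 0 0;0 0 0 0;0 0 0 0;0 0 0 0;0 0 0 0;0 0 0 0;0 0 0 0")

```text
clock: 5.85
tcp_pos: [0.4463, -0.0504, 0.0323]
tcp_rot: [-3.142, -0.0, 1.618]
force: [-0.1, -0.6, 0.3]
finger_gap: 0.601
grasp_force: 0.0
```

```bash
python3 w.py w3
```

```text
5.85 [ 0.4463 -0.0504  0.0323] [-180.     -0.     92.72] gap 0.601 [-0.06 -0.63  0.3 ]
```

View pics/w3.png

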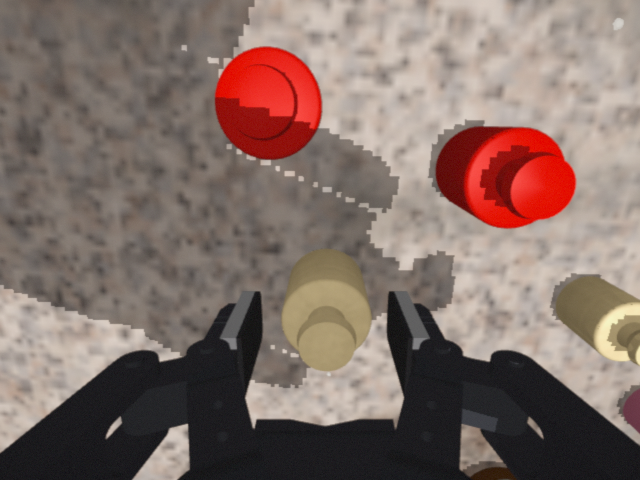

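weight_0 stands centred between the pads: its body top is at about px (327,307) and the pads are at columns 240–260 and 390–410. I'll close.

Emit:
drive_tool(rows="0 0 0 0;0 0 0 0;0 0 0 0;0 0 0 0;0 0 0 0;0 0 0 0;0 0 0 0;0 0 0 0", fingers=1, newtons=40)

```text
clock: 6.7
tcp_pos: [0.4466, -0.0505, 0.0326]
tcp_rot: [3.141, 0.0, 1.618]
force: [-1.0, 0.5, 5.6]
finger_gap: 0.361
grasp_force: 39.7
```

```bash
python3 -c "
from h import *
d=load('w3.npz');print(plane(d,(327,307),.038))"
```

```text
[ 0.44565759 -0.0380944   0.038     ]
```

```bash
python3 -c "
from h import *
d=load('w3.npz')
print(plane(d,(327,343),.052),plane(d,(327,250),.0))
P=lambda X:(lambda c:(d['camera_matrix']@c/c[2])[:2])(d['R']@np.array(X)+d['t'])
for y in(-.04,-.05):
  print(y,[np.round(P((.4463,y,z))) for z in(0,.038,.052)])
print('tcp',P((.4463,-.0504,.0323)), -d['R'].T@d['t'])
"
```

```text
[ 0.44582405 -0.04333663  0.052     ] [ 0.44552384 -0.03039108  0.        ]
-0.04 [array([328., 271.]), array([329., 312.]), array([329., 334.])]
-0.05 [array([327., 291.]), array([327., 337.]), array([327., 361.])]
tcp [327.01706396 329.76018698] [0.44190724 0.02345764 0.15589858]
```

```bash
python3 w.py w4;python3 -c "
import cv2;cv2.imwrite('pics/w4c.png',cv2.imread('pics/w4.png')[200:440,160:480])"
```

```text
6.7 [ 0.4466 -0.0505  0.0326] [1.7996e+02 2.0000e-02 9.2710e+01] gap 0.361 [-1.05  0.46  5.65]
```

View pics/w4c.png

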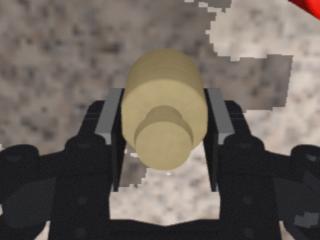

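weight_0 sits about 6–8 mm ahead of the pads' middle, since the knob is at y≈-.043 and the TCP at -.0505. I'll open, shift and re-grip more centrally.

Emit:
drive_tool(rows="0 0 0 0;0 0 0 0;0 0 0 0;0 0 0 0;0.2 0 0 0;0.2 0 0 0;0.2 0 0 0;0 0 0 0", fingers=-0.1)

```text
clock: 7.55
tcp_pos: [0.4459, -0.0441, 0.0323]
tcp_rot: [-3.141, -0.0, 1.619]
force: [-0.5, -0.2, 0.2]
finger_gap: 0.543
grasp_force: 0.0
```

Emit:
drive_tool(rows="0 0 0 0;0 0 0 0;0 0 0 0;0 0 0 0;0 0 0 0;0 0 0 0;0 0 0 0;0 0 0 0", fingers=1)

```text
clock: 8.35
tcp_pos: [0.4463, -0.0444, 0.0326]
tcp_rot: [3.141, 0.0, 1.618]
force: [0.4, 1.3, 5.5]
finger_gap: 0.362
grasp_force: 39.6
```

Emit:
drive_tool(rows="0 0 -0.5 0;0 0 -1 0;0 0 -1.5 0;0 0 -1.5 0;0 0 -1.5 0;0 0 -1.5 0;0 0 -1.5 0;0 0 0 0")

```text
clock: 9.15
tcp_pos: [0.4467, -0.0447, 0.124]
tcp_rot: [3.139, 0.001, 1.618]
force: [0.6, 0.3, -3.5]
finger_gap: 0.361
grasp_force: 40.5
```

```bash
python3 w.py w5;python3 go.py .521 .142 .13 93 8
```

```text
9.15 [ 0.4467 -0.0447  0.124 ] [1.7983e+02 8.0000e-02 9.2720e+01] gap 0.361 [ 0.63  0.26 -3.52]
[ 0.4462 -0.0446  0.1231] [1.7991e+02 5.0000e-02 9.2720e+01] step mm 25.1
2.29 1.04 -0.09 -0.0; 2.28 1.05 -0.09 -0.0; 2.28 1.05 -0.09 -0.0; 2.28 1.05 -0.09 -0.0; 2.28 1.05 -0.09 -0.0; 2.28 1.05 -0.09 -0.0; 2.28 1.05 -0.09 -0.0; 2.28 1.05 -0.09 -0.0
```

View pics/w5.png

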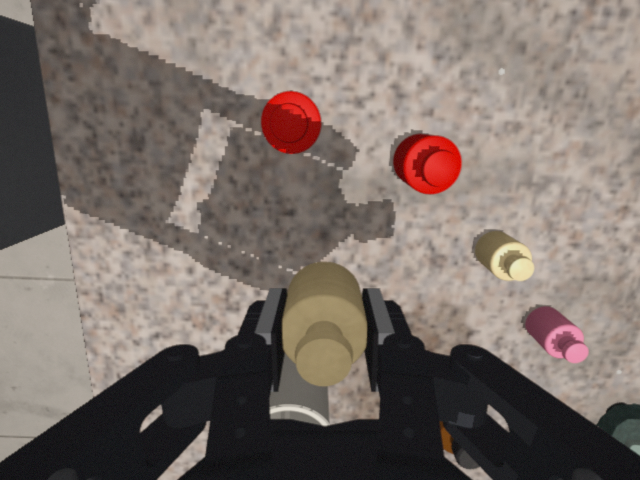

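weight_0 is held upright, with the knob at px (324,357). I'll check its offset in the hand, then carry it over the wide well.

Emit:
drive_tool(rows="1.5 0.7 0 0;2.5 1.1 0 0;2.7 1.2 0 0;2.7 1.2 0 0;2.7 1.2 0 0;2.7 1.2 0 0;2.3 1.1 0 0;1.2 0.6 0 0")

```text
clock: 10.0
tcp_pos: [0.5202, 0.144, 0.1212]
tcp_rot: [-3.14, -0.0, 1.62]
force: [0.4, -0.8, -4.2]
finger_gap: 0.358
grasp_force: 40.5
```

Emit:
drive_tool(rows="0 0 1 0;0 0 1 0;0 0 1 0;0 0 0 0;0 0 0 0;0 0 0 0;0 0 0 0;0 0 0 0")

```text
clock: 10.8
tcp_pos: [0.5206, 0.1422, 0.0928]
tcp_rot: [3.141, 0.0, 1.618]
force: [-0.4, -0.5, -4.5]
finger_gap: 0.358
grasp_force: 40.4
```

```bash
python3 w.py w6; python3 -c "
from h import *
d=load('w5.npz');print('knob',plane(d,(324,357),.124+.0194),'body top',plane(d,(324,322),.124+.0054))
d=load('w6.npz')
for lo,hi,a,z in(((50,60,20),(95,255,255),400,.021),((15,60,60),(35,220,255),400,.1)):
  for c in blobs(d['frame'],lo,hi,a):
    e=cv2.fitEllipse(cv2.convexHull(c));print(np.round(e[0]),np.round(e[1]),cv2.boundingRect(c),np.round(plane(d,e[0],z),4))
"
```

```text
10.8 [0.5206 0.1422 0.0928] [179.95   0.    92.71] gap 0.358 [-0.42 -0.46 -4.53]
knob [ 0.44539511 -0.04289806  0.1434    ] body top [ 0.44521077 -0.03837008  0.1294    ]
[325. 261.] [88. 94.] (279, 218, 94, 72) [0.5201 0.142  0.021 ]
[325. 163.] [88. 89.] (282, 119, 88, 89) [0.5176 0.1953 0.021 ]
[325.  62.] [84. 92.] (283, 16, 85, 93) [0.5153 0.2426 0.021 ]
[324. 323.] [ 89. 125.] (282, 261, 86, 125) [0.5189 0.1493 0.1   ]
```

View pics/w6.png

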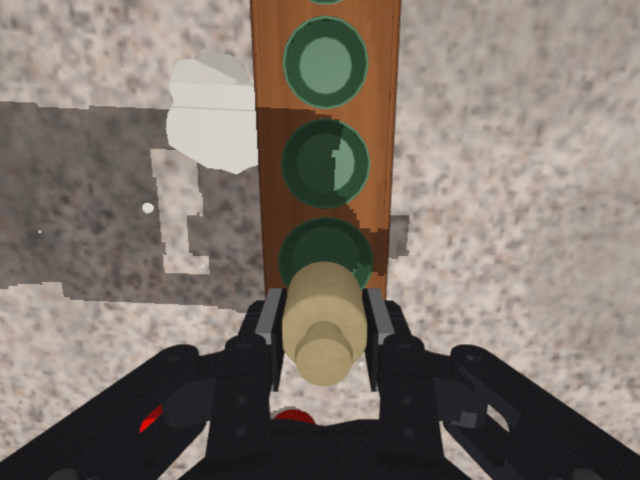

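well_0 is at px (325,261), or (.520,.1415). The held weight's axis is about 2 mm ahead of the TCP, so I'll shift back 2 mm and lower until its base is about 3 mm above the floor.

Emit:
drive_tool(rows="-0.2 0 0.8 0;0 0 0.9 0;0 0 0.9 0;0 0 0.9 0;0 0 0.5 0;0 0 0.3 0;0 0 0 0;0 0 0 0")

```text
clock: 11.65
tcp_pos: [0.5206, 0.1403, 0.0494]
tcp_rot: [3.141, 0.0, 1.618]
force: [0.6, -0.4, -4.7]
finger_gap: 0.358
grasp_force: 40.5
```

Emit:
drive_tool(rows="0 0 0.1 0;0 0 0.1 0;0 0 0.05 0;0 0 0.05 0;0 0 0 0;0 0 0 0;0 0 0 0;0 0 0 0")

```text
clock: 12.45
tcp_pos: [0.5204, 0.1403, 0.0463]
tcp_rot: [3.142, -0.0, 1.618]
force: [-0.0, -0.5, -4.5]
finger_gap: 0.36
grasp_force: 40.5
```

Its base is about 0.5–1 mm above the floor. I'll ease down once more, then release by opening partway.

Emit:
drive_tool(rows="0 0 0.05 0;0 0 0.05 0;0 0 0 0;0 0 0 0;0 0 0 0;0 0 0 0;0 0 0 0;0 0 0 0")

```text
clock: 13.25
tcp_pos: [0.5205, 0.1403, 0.0456]
tcp_rot: [3.141, 0.0, 1.618]
force: [-0.5, -0.2, 4.4]
finger_gap: 0.359
grasp_force: 41.4
```

Emit:
drive_tool(rows="0 0 0 0;0 0 0 0;0 0 0 0;0 0 0 0;0 0 0 0;0 0 0 0;0 0 0 0;0 0 0 0", fingers=0)

```text
clock: 14.05
tcp_pos: [0.5204, 0.1403, 0.0453]
tcp_rot: [3.142, 0.0, 1.618]
force: [0.1, 0.3, 0.3]
finger_gap: 0.499
grasp_force: 0.0
```

Emit:
drive_tool(rows="0 0 -0.5 0;0 0 -1 0;0 0 -1.5 0;0 0 -1.5 0;0 0 -1.5 0;0 0 -1.5 0;0 0 -1.5 0;0 0 0 0")

```text
clock: 14.85
tcp_pos: [0.5219, 0.1405, 0.1379]
tcp_rot: [3.136, -0.0, 1.618]
force: [-0.1, 0.0, 0.4]
finger_gap: 0.499
grasp_force: 0.0
```

```bash
python3 w.py w7; python3 go.py .564 -.105 .15 93 8
```

```text
14.85 [0.5219 0.1405 0.1379] [179.69  -0.    92.72] gap 0.499 [-0.09  0.05  0.36]
[0.5212 0.1404 0.1368] [179.81  -0.    92.71] step mm 31.2
-3.09 0.39 -0.16 -0.0; -3.09 0.39 -0.16 -0.0; -3.09 0.39 -0.16 -0.0; -3.09 0.38 -0.16 -0.0; -3.09 0.38 -0.16 -0.0; -3.09 0.38 -0.16 -0.0; -3.09 0.38 -0.16 -0.0; -3.09 0.38 -0.16 -0.0
```

View pics/w7.png

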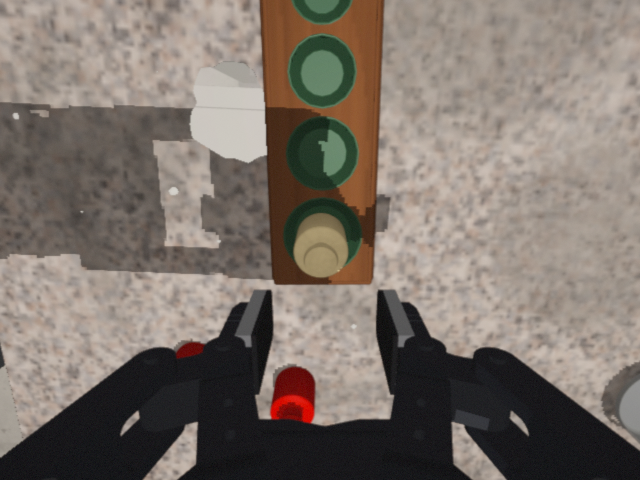

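weight_0 stands in well_0 at px (320,243), with nothing disturbed. From here I'll only take wrist pictures after the arm has settled, because the earlier offset came from a moving shot. Next is weight_1.

Emit:
drive_tool(rows="-2 0.2 -0.2 0;-3.6 0.4 -0.2 0;-3.8 0.5 -0.2 0;-3.8 0.5 -0.2 0;-3.8 0.5 -0.2 0;-3.6 0.5 -0.2 0;-2.7 0.3 -0.2 0;-1.4 0.1 0 0")

```text
clock: 15.7
tcp_pos: [0.5624, -0.1074, 0.1489]
tcp_rot: [3.141, 0.0, 1.616]
force: [0.2, 0.0, 0.1]
finger_gap: 0.499
grasp_force: 0.0
```

Emit:
drive_tool(rows="0 0 0 0;0 0 0 0;0 0 0 0;0 0 0 0;0 0 0 0;0 0 0 0;0 0 0 0;0 0 0 0", fingers=0)

```text
clock: 16.5
tcp_pos: [0.5621, -0.1049, 0.1494]
tcp_rot: [3.142, 0.0, 1.618]
force: [-0.8, -0.9, 0.3]
finger_gap: 0.503
grasp_force: 0.0
```

```bash
python3 w.py w8; python3 br.py w8 .03; python3 -c "
from h import *
d=load('w7.npz');print('knob0',plane(d,(320,258),.065));d=load('w8.npz');print('nadir row',d['camera_matrix']@d['R']@[0,0,-1]/(d['R']@[0,0,-1])[2])"
```

```text
16.5 [ 0.5621 -0.1049  0.1494] [180.     0.    92.73] gap 0.503 [-0.83 -0.86  0.29]
brass cen [297. 319.] (274, 307, 42, 35) at z=hb/2 [ 0.5437 -0.1765]
brass cen [331. 151.] (312, 130, 41, 43) at z=hb/2 [ 0.5632 -0.0502]
knob0 [0.5187847  0.14163455 0.065     ]
nadir row [324.44392673 120.53904962   1.        ]
```

Emit:
drive_tool(rows="1.2 0.1 0 0;1.4 0.1 0 0;1.4 0.1 0 0;1.2 0.05 0.6 0;0.3 0 1.2 0;0 0 1.5 0;0 0 1.5 0;0 0 1.2 0")

```text
clock: 17.35
tcp_pos: [0.5623, -0.0494, 0.0876]
tcp_rot: [-3.14, -0.0, 1.619]
force: [0.1, -0.1, 0.8]
finger_gap: 0.501
grasp_force: 0.0
```

Emit:
drive_tool(rows="0 0 1.2 0;0 0 1.2 0;0 0 1.2 0;0 0 1.2 0;0 0 0.7 0;0 0 0.3 0;0 0 0 0;0 0 0 0")

```text
clock: 18.15
tcp_pos: [0.5633, -0.05, 0.0316]
tcp_rot: [3.141, 0.0, 1.618]
force: [-0.6, 0.0, 0.7]
finger_gap: 0.497
grasp_force: 0.0
```

```bash
cat > ck.py <<'E'
import sys
from h import *
from w import wrist
# ck.py name body_r body_h : brass blob in lower middle; compares extents with a cylinder standing at base z
n,hk,z0=sys.argv[1],float(sys.argv[2]),float(sys.argv[3])
d=wrist(n)
for c in blobs(d["frame"],(15,60,40),(38,220,255),300,(262,150,390,420)):
    x,y,w,h=cv2.boundingRect(c)
    # bottom edge of blob = near rim of knob top (radius ~ .3 body); top edge = far side of base
    print("box",(x,y,w,h),"cx",x+w/2,"knob near rim",np.round(plane(d,(x+w/2,y+h),z0+hk),4),"base far rim",np.round(plane(d,(x+w/2,y),z0),4))
E
python3 ck.py w9 .041 0
```

```text
18.15 [ 0.5633 -0.05    0.0316] [1.7996e+02 1.0000e-02 9.2710e+01] gap 0.497 [-0.6   0.01  0.75]
box (293, 266, 68, 93) cx 327.0 knob near rim [ 0.5634 -0.056   0.041 ] base far rim [ 0.5628 -0.0372  0.    ]
```

weight_1 checks out on centre at (.563,-.050), so I'll grip and lift.

Emit:
drive_tool(rows="0 0 0 0;0 0 0 0;0 0 0 0;0 0 0 0;0 0 0 0;0 0 0 0;0 0 0 0;0 0 0 0", fingers=1, newtons=30)

```text
clock: 19.0
tcp_pos: [0.5635, -0.05, 0.0319]
tcp_rot: [3.14, 0.0, 1.618]
force: [0.5, 1.0, 6.1]
finger_gap: 0.279
grasp_force: 29.6
```

Emit:
drive_tool(rows="0 0 -0.5 0;0 0 -1 0;0 0 -1.5 0;0 0 -1.5 0;0 0 -1.5 0;0 0 -1.5 0;0 0 -1.5 0;0 0 -0.5 0")

```text
clock: 19.8
tcp_pos: [0.5638, -0.0501, 0.1287]
tcp_rot: [3.138, 0.001, 1.618]
force: [0.4, -0.7, -1.4]
finger_gap: 0.277
grasp_force: 29.7
```

```bash
python3 go.py .518 .195 .125 92.7 8
```

```text
[ 0.5638 -0.0501  0.1287] [1.798e+02 7.000e-02 9.272e+01] step mm 31.2
3.09 -0.43 0.05 0.0; 3.09 -0.43 0.05 0.0; 3.09 -0.43 0.05 0.0; 3.09 -0.43 0.05 0.0; 3.09 -0.43 0.05 0.0; 3.09 -0.43 0.05 0.0; 3.09 -0.43 0.05 0.0; 3.09 -0.43 0.05 0.0
```

Emit:
drive_tool(rows="2 -0.2 0 0;3.6 -0.4 0 0;3.8 -0.6 0 0;3.8 -0.6 0 0;3.8 -0.6 0 0;3.6 -0.5 0 0;2.7 -0.4 0 0;1.4 -0.1 0 0")

```text
clock: 20.6
tcp_pos: [0.516, 0.1973, 0.1264]
tcp_rot: [-3.141, -0.0, 1.621]
force: [-0.1, -0.4, -1.7]
finger_gap: 0.277
grasp_force: 29.7
```

Emit:
drive_tool(rows="0 0 0.8 0;0 0 1 0;0 0 1 0;0 0 0.7 0;0 0 0 0;0 0 0 0;0 0 0 0;0 0 0 0")

```text
clock: 21.4
tcp_pos: [0.5177, 0.1951, 0.0917]
tcp_rot: [3.141, -0.0, 1.618]
force: [-0.2, 0.6, -0.7]
finger_gap: 0.278
grasp_force: 29.7
```

```bash
python3 ck.py w10 .041 .062; python3 -c "
from h import *
d=load('w10.npz')
for c in blobs(d['frame'],(50,60,20),(95,255,255),400):
    e=cv2.fitEllipse(cv2.convexHull(c));print(np.round(e[0]),np.round(e[1]),np.round(plane(d,e[0],.021),4))"
```

```text
21.4 [0.5177 0.1951 0.0917] [179.95  -0.    92.71] gap 0.278 [-0.16  0.56 -0.72]
box (284, 241, 75, 177) cx 321.5 knob near rim [0.517  0.1655 0.103 ] base far rim [0.5143 0.22   0.062 ]
[326. 261.] [76. 82.] [0.5175 0.1953 0.021 ]
[326. 175.] [78. 78.] [0.5153 0.2426 0.021 ]
[326.  85.] [75. 81.] [0.5132 0.2854 0.021 ]
```

Wells re-measured: well_1 (.5175,.195), well_2 (.5153,.2426), well_3 (.5132,.2854). The weight is over well_1, so I'll lower it.

Emit:
drive_tool(rows="0 0 0.8 0;0 0 0.9 0;0 0 0.9 0;0 0 0.9 0;0 0 0.6 0;0 0 0.3 0;0 0 0 0;0 0 0 0")

```text
clock: 22.25
tcp_pos: [0.5175, 0.1952, 0.0474]
tcp_rot: [3.141, -0.0, 1.618]
force: [0.3, 0.1, -1.3]
finger_gap: 0.28
grasp_force: 29.7
```

Emit:
drive_tool(rows="0 0 0.1 0;0 0 0.1 0;0 0 0.05 0;0 0 0.05 0;0 0 0 0;0 0 0 0;0 0 0 0;0 0 0 0")

```text
clock: 23.05
tcp_pos: [0.5175, 0.1953, 0.0449]
tcp_rot: [3.141, -0.0, 1.618]
force: [-0.4, -0.7, 5.7]
finger_gap: 0.277
grasp_force: 30.3
```

The force shows contact with the floor. I'll release, rise, and move on towards weight_2.

Emit:
drive_tool(rows="0 0 0 0;0 0 0 0;0 0 0 0;0 0 0 0;0 0 0 0;0 0 0 0;0 0 0 0;0 0 0 0", fingers=0.1)

```text
clock: 23.85
tcp_pos: [0.5173, 0.1952, 0.0443]
tcp_rot: [-3.142, 0.0, 1.618]
force: [0.9, -0.2, -0.7]
finger_gap: 0.453
grasp_force: 0.0
```

Emit:
drive_tool(rows="0 0 -0.5 0;0 0 -1 0;0 0 -1.5 0;0 0 -1.5 0;0 0 -1.5 0;0 0 -1.5 0;0 0 -1.5 0;0 0 -1 0")

```text
clock: 24.65
tcp_pos: [0.5178, 0.1953, 0.1463]
tcp_rot: [3.139, -0.0, 1.618]
force: [0.2, 0.4, -0.3]
finger_gap: 0.448
grasp_force: 0.0
```

```bash
python3 go.py .465 -.333 .16 92.7 16
```

```text
[0.5178 0.1953 0.1463] [ 1.7986e+02 -2.0000e-02  9.2720e+01] step mm 33.2
-3.28 -0.49 -0.09 0.0; -3.28 -0.49 -0.09 0.0; -3.28 -0.49 -0.09 0.0; -3.28 -0.49 -0.09 0.0; -3.28 -0.49 -0.09 0.0; -3.28 -0.49 -0.09 0.0; -3.28 -0.49 -0.09 0.0; -3.28 -0.49 -0.09 0.0; -3.28 -0.49 -0.09 0.0; -3.28 -0.49 -0.09 0.0; -3.28 -0.49 -0.09 0.0; -3.28 -0.49 -0.09 0.0; -3.28 -0.49 -0.09 0.0; -3.28 -0.49 -0.09 0.0; -3.28 -0.49 -0.09 0.0; -3.28 -0.49 -0.09 0.0
```

Emit:
drive_tool(rows="-2 -0.3 -0.2 0;-3.5 -0.5 -0.2 0;-4 -0.6 -0.2 0;-4 -0.6 -0.2 0;-4 -0.6 -0.2 0;-4 -0.6 -0.2 0;-4 -0.6 -0.2 0;-4 -0.6 0 0")

```text
clock: 25.45
tcp_pos: [0.4871, -0.1032, 0.1591]
tcp_rot: [3.141, 0.0, 1.618]
force: [1.4, -0.5, 0.1]
finger_gap: 0.452
grasp_force: 0.0
```

Emit:
drive_tool(rows="-4 -0.6 0 0;-4 -0.6 0 0;-4 -0.6 0 0;-4 -0.6 0 0;-3.5 -0.5 0 0;-2.5 -0.4 0 0;-1 -0.2 0 0;0 0 0 0")

```text
clock: 26.25
tcp_pos: [0.463, -0.3339, 0.1585]
tcp_rot: [3.141, 0.0, 1.616]
force: [0.5, 0.9, 0.4]
finger_gap: 0.45
grasp_force: 0.0
```

Emit:
drive_tool(rows="0 0 0 0;0 0 0 0;0 0 0 0;0 0 0 0;0 0 0 0;0 0 0 0;0 0 0 0;0 0 0 0")

```text
clock: 27.05
tcp_pos: [0.4633, -0.333, 0.1583]
tcp_rot: [3.142, 0.0, 1.618]
force: [1.3, -0.6, 0.6]
finger_gap: 0.452
grasp_force: 0.0
```

```bash
python3 w.py w11; python3 br.py w11 .034
```

```text
27.05 [ 0.4633 -0.333   0.1583] [180.     0.    92.71] gap 0.452 [ 1.35 -0.64  0.63]
brass cen [468. 460.] (451, 438, 39, 42) at z=hb/2 [ 0.6011 -0.5429]
brass cen [471. 182.] (455, 169, 32, 27) at z=hb/2 [ 0.5632 -0.2955]
brass cen [332. 147.] (316, 131, 32, 33) at z=hb/2 [ 0.4646 -0.2759]
```

Emit:
drive_tool(rows="1.2 0.1 0 0;1.4 0.1 0 0;1.4 0.1 0 0;1.3 0.1 0.8 0;0.4 0 1.4 0;0 0 1.7 0;0 0 1.7 0;0 0 1.2 0")

```text
clock: 27.9
tcp_pos: [0.4641, -0.2742, 0.089]
tcp_rot: [-3.14, -0.001, 1.619]
force: [-1.2, 0.5, 0.4]
finger_gap: 0.452
grasp_force: 0.0
```

Emit:
drive_tool(rows="0 0 1.2 0;0 0 1.2 0;0 0 1.2 0;0 0 1.2 0;0 0 0.8 0;0 0 0.4 0;0 0 0 0;0 0 0 0")

```text
clock: 28.7
tcp_pos: [0.4647, -0.276, 0.0305]
tcp_rot: [3.141, 0.0, 1.618]
force: [-0.2, 0.2, -0.1]
finger_gap: 0.449
grasp_force: 0.0
```

```bash
python3 ck.py w12 .033 0
```

```text
28.7 [ 0.4647 -0.276   0.0305] [1.7998e+02 2.0000e-02 9.2710e+01] gap 0.449 [-0.23  0.19 -0.11]
box (300, 272, 54, 74) cx 327.0 knob near rim [ 0.4649 -0.2812  0.033 ] base far rim [ 0.4644 -0.2655  0.    ]
```

weight_2 is on centre: base centre at -.2655-.0105 = -.276. Grip and lift.

Emit:
drive_tool(rows="0 0 0 0;0 0 0 0;0 0 0 0;0 0 0 0;0 0 0 0;0 0 0 0;0 0 0 0;0 0 0 0", fingers=1, newtons=30)

```text
clock: 29.55
tcp_pos: [0.4648, -0.2761, 0.0309]
tcp_rot: [3.141, 0.001, 1.618]
force: [-0.8, 0.6, 6.3]
finger_gap: 0.214
grasp_force: 29.5
```

Emit:
drive_tool(rows="0 0 -0.5 0;0 0 -1 0;0 0 -1.5 0;0 0 -1.8 0;0 0 -1.8 0;0 0 -1.8 0;0 0 -1.8 0;0 0 -1 0")

```text
clock: 30.35
tcp_pos: [0.4649, -0.2761, 0.1441]
tcp_rot: [3.14, 0.002, 1.618]
force: [0.1, 0.4, -1.1]
finger_gap: 0.211
grasp_force: 29.4
```

```bash
python3 go.py .5153 .2426 .145 92.7 16|tail -1|cut -c1-30
```

```text
3.22 0.47 -0.01 0.0; 3.22 0.47
```

Emit:
drive_tool(rows="2 0.3 0 0;3.5 0.5 0 0;4 0.6 0 0;4 0.6 0 0;4 0.6 0 0;4 0.6 0 0;4 0.6 0 0;4 0.6 0 0")

```text
clock: 31.15
tcp_pos: [0.4942, 0.0226, 0.1424]
tcp_rot: [-3.141, -0.0, 1.618]
force: [0.6, -0.3, -1.2]
finger_gap: 0.214
grasp_force: 29.4
```

Emit:
drive_tool(rows="4 0.6 0 0;4 0.6 0 0;4 0.6 0 0;4 0.6 0 0;3 0.4 0 0;2.2 0.2 0 0;0.9 0.1 0 0;0 0 0 0")

```text
clock: 31.95
tcp_pos: [0.5147, 0.2439, 0.1422]
tcp_rot: [-3.141, 0.0, 1.62]
force: [-0.7, -0.7, 0.1]
finger_gap: 0.214
grasp_force: 29.4
```

Emit:
drive_tool(rows="0 0 0.8 0;0 0 1 0;0 0 1 0;0 0 1 0;0 0 1 0;0 0 0.7 0;0 0 0 0;0 0 0 0")

```text
clock: 32.75
tcp_pos: [0.515, 0.2432, 0.0871]
tcp_rot: [-3.141, 0.0, 1.618]
force: [0.1, -0.9, -1.3]
finger_gap: 0.215
grasp_force: 29.4
```

```bash
python3 ck.py w13 .033 .058; python3 go.py .5153 .2426 .046 92.7 1
```

```text
32.75 [0.515  0.2432 0.0871] [-179.99    0.     92.72] gap 0.215 [ 0.05 -0.88 -1.31]
box (289, 272, 63, 148) cx 320.5 knob near rim [0.5143 0.2057 0.091 ] base far rim [0.5118 0.2541 0.058 ]
[0.5153 0.2433 0.0875] [ 1.7997e+02 -1.0000e-02  9.2720e+01] step mm 41.5
-0.07 -0.00 4.15 0.0
```

View pics/w13.png

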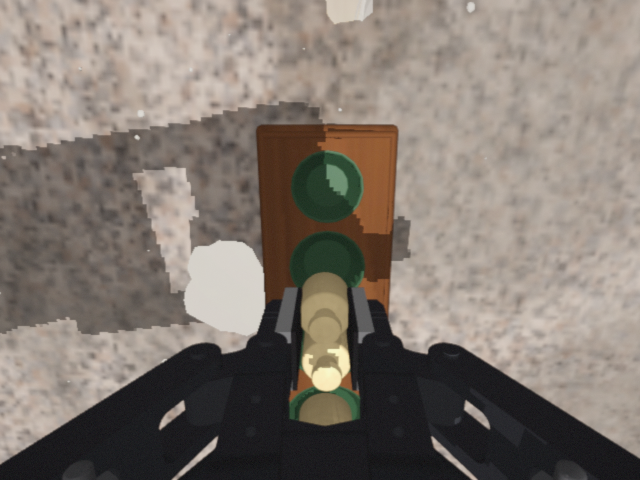

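weight_2 is held upright over well_2, with the held knob at px (325,323). Behind it, weight_1 (knob at 327,375) and weight_0 stand in their wells. Lowering.

Emit:
drive_tool(rows="-0.1 0 0.8 0;0 0 0.9 0;0 0 0.9 0;0 0 0.7 0;0 0 0.5 0;0 0 0.2 0;0 0 0 0;0 0 0 0")

```text
clock: 33.6
tcp_pos: [0.5152, 0.2422, 0.0474]
tcp_rot: [3.141, -0.0, 1.618]
force: [-0.2, -0.0, 0.0]
finger_gap: 0.214
grasp_force: 29.4
```

Emit:
drive_tool(rows="0 0 0.1 0;0 0 0.1 0;0 0 0.05 0;0 0 0.05 0;0 0 0 0;0 0 0 0;0 0 0 0;0 0 0 0")

```text
clock: 34.4
tcp_pos: [0.5151, 0.2422, 0.0443]
tcp_rot: [3.142, -0.0, 1.618]
force: [0.4, -0.8, -1.4]
finger_gap: 0.212
grasp_force: 29.4
```

Emit:
drive_tool(rows="0 0 0.05 0;0 0 0.05 0;0 0 0 0;0 0 0 0;0 0 0 0;0 0 0 0;0 0 0 0;0 0 0 0")

```text
clock: 35.2
tcp_pos: [0.5152, 0.2422, 0.0439]
tcp_rot: [3.141, -0.0, 1.618]
force: [-2.2, -0.5, 5.4]
finger_gap: 0.215
grasp_force: 29.9
```

Emit:
drive_tool(rows="0 0 0 0;0 0 0 0;0 0 0 0;0 0 0 0;0 0 0 0;0 0 0 0;0 0 0 0;0 0 0 0", fingers=0.2)

```text
clock: 36.0
tcp_pos: [0.5151, 0.2422, 0.0433]
tcp_rot: [3.142, -0.0, 1.618]
force: [0.8, -1.3, -0.8]
finger_gap: 0.398
grasp_force: 0.0
```

Emit:
drive_tool(rows="0 0 -0.5 0;0 0 -1 0;0 0 -1.5 0;0 0 -1.8 0;0 0 -1.8 0;0 0 -1.8 0;0 0 -1.8 0;0 0 -1.3 0")

```text
clock: 36.8
tcp_pos: [0.5155, 0.2423, 0.1604]
tcp_rot: [3.139, -0.0, 1.618]
force: [0.8, 0.1, -0.9]
finger_gap: 0.402
grasp_force: 0.0
```

```bash
python3 go.py .5635 -.352 .16 92.7 1
```

```text
[0.5155 0.2423 0.1604] [ 1.7986e+02 -3.0000e-02  9.2720e+01] step mm 596.3
-59.59 1.97 0.04 0.0
```

Emit:
drive_tool(rows="-2 0.1 0 0;-3.5 0.1 0 0;-4.2 0.1 0 0;-4.2 0.1 0 0;-4.2 0.1 0 0;-4.2 0.1 0 0;-4.2 0.1 0 0;-4.2 0.2 0 0")

```text
clock: 37.6
tcp_pos: [0.5384, -0.0657, 0.1589]
tcp_rot: [3.141, 0.0, 1.618]
force: [1.1, -0.2, 0.4]
finger_gap: 0.399
grasp_force: 0.0
```

Emit:
drive_tool(rows="-4.4 0.2 0 0;-4.4 0.2 0 0;-4.4 0.2 0 0;-4.4 0.1 0 0;-4.4 0.1 0 0;-3.6 0.1 0 0;-2.3 0.1 0 0;-1 0.1 0 0")

```text
clock: 38.4
tcp_pos: [0.5631, -0.355, 0.1587]
tcp_rot: [3.141, 0.001, 1.616]
force: [0.2, 0.5, 0.2]
finger_gap: 0.397
grasp_force: 0.0
```

Emit:
drive_tool(rows="0 0 0 0;0 0 0 0;0 0 0 0;0 0 0 0;0 0 0 0;0 0 0 0;0 0 0 0;0 0 0 0")

```text
clock: 39.2
tcp_pos: [0.5633, -0.3522, 0.1583]
tcp_rot: [3.142, 0.0, 1.618]
force: [0.1, -0.1, -0.8]
finger_gap: 0.397
grasp_force: 0.0
```

```bash
python3 w.py w14; python3 br.py w14 .028
```

```text
39.2 [ 0.5633 -0.3522  0.1583] [180.     0.    92.72] gap 0.397 [ 0.09 -0.08 -0.77]
brass cen [357. 412.] (343, 400, 32, 22) at z=hb/2 [ 0.5979 -0.5174]
brass cen [629. 401.] (618, 360, 22, 85) at z=hb/2 [ 0.8301 -0.4955]
brass cen [333. 149.] (321, 136, 26, 26) at z=hb/2 [ 0.5659 -0.2965]
```

Emit:
drive_tool(rows="1.2 0.1 0 0;1.4 0.1 0 0;1.4 0.1 0 0;1.2 0.1 0.8 0;0.3 0.1 1.4 0;0 0 1.7 0;0 0 1.7 0;0 0 1.2 0")

```text
clock: 40.05
tcp_pos: [0.5649, -0.2962, 0.088]
tcp_rot: [-3.14, -0.002, 1.619]
force: [0.1, -0.4, -1.1]
finger_gap: 0.4
grasp_force: 0.0
```

Emit:
drive_tool(rows="0 0 1.2 0;0 0 1.2 0;0 0 1.2 0;0 0 1.2 0;0 0 0.8 0;0 0 0.5 0;0 0 0 0;0 0 0 0")

```text
clock: 40.85
tcp_pos: [0.5659, -0.2972, 0.0295]
tcp_rot: [3.141, 0.0, 1.618]
force: [0.5, 0.2, 0.3]
finger_gap: 0.398
grasp_force: 0.0
```

```bash
python3 ck.py w15 .027 0
```

```text
40.85 [ 0.5659 -0.2972  0.0295] [1.7997e+02 2.0000e-02 9.2710e+01] gap 0.398 [0.53 0.21 0.34]
box (306, 276, 43, 59) cx 327.5 knob near rim [ 0.5662 -0.301   0.027 ] base far rim [ 0.5658 -0.2883  0.    ]
```

weight_3 is on centre: base centre at -.2883-.0085 = -.297. Grip and lift.

Emit:
drive_tool(rows="0 0 0.05 0;0 0 0 0;0 0 0 0;0 0 0 0;0 0 0 0;0 0 0 0;0 0 0 0;0 0 0 0", fingers=1, newtons=25)

```text
clock: 41.7
tcp_pos: [0.566, -0.2973, 0.0294]
tcp_rot: [3.141, 0.001, 1.618]
force: [0.2, 0.7, 5.7]
finger_gap: 0.179
grasp_force: 24.7
```

Emit:
drive_tool(rows="0 0 -0.5 0;0 0 -1 0;0 0 -1.5 0;0 0 -1.8 0;0 0 -1.8 0;0 0 -1.8 0;0 0 -1.8 0;0 0 -1 0")

```text
clock: 42.5
tcp_pos: [0.5664, -0.2975, 0.1435]
tcp_rot: [3.139, 0.002, 1.618]
force: [0.6, -0.1, 0.0]
finger_gap: 0.173
grasp_force: 24.4
```

```bash
python3 ck.py w16 .027 .113; python3 go.py .5132 .2852 .145 92.7 1
```

```text
42.5 [ 0.5664 -0.2975  0.1435] [1.7985e+02 1.2000e-01 9.2720e+01] gap 0.173 [ 0.57 -0.05  0.  ]
box (305, 276, 40, 58) cx 325.0 knob near rim [ 0.5658 -0.3014  0.14  ] base far rim [ 0.5653 -0.289   0.113 ]
[ 0.5669 -0.2979  0.1445] [179.77   0.2   92.72] step mm 585.6
58.50 -2.60 -0.05 0.0
```

Emit:
drive_tool(rows="2 -0.1 0 0;3.5 -0.2 0 0;4.2 -0.2 0 0;4.2 -0.2 0 0;4.2 -0.2 0 0;4.2 -0.2 0 0;4.2 -0.2 0 0;4.2 -0.2 0 0")

```text
clock: 43.35
tcp_pos: [0.5341, 0.0116, 0.14]
tcp_rot: [-3.139, -0.001, 1.618]
force: [0.7, 0.4, -1.0]
finger_gap: 0.177
grasp_force: 24.4
```

Emit:
drive_tool(rows="4.2 -0.2 0 0;4.2 -0.2 0 0;4.2 -0.2 0 0;4.2 -0.2 0 0;4.2 -0.1 0 0;3.6 -0.1 0 0;2.2 -0.1 0 0;1 0 0 0")

```text
clock: 44.15
tcp_pos: [0.5095, 0.2885, 0.1398]
tcp_rot: [-3.139, 0.0, 1.622]
force: [-0.1, 0.2, -0.2]
finger_gap: 0.173
grasp_force: 24.4
```

Emit:
drive_tool(rows="0 0 0.8 0;0 0 1 0;0 0 1 0;0 0 1 0;0 0 1 0;0 0 0.7 0;0 0 0 0;0 0 0 0")

```text
clock: 44.95
tcp_pos: [0.5121, 0.286, 0.0856]
tcp_rot: [-3.141, 0.0, 1.618]
force: [0.5, 0.4, -0.3]
finger_gap: 0.177
grasp_force: 24.4
```

```bash
python3 ck.py w17 .027 .058; python3 go.py .5132 .2854 .046 92.7 1;python3 -c "
from h import *
d=load('w17.npz')
for c in blobs(d['frame'],(50,60,20),(95,255,255),400):
    e=cv2.fitEllipse(cv2.convexHull(c));print(np.round(e[0]),np.round(e[1]),np.round(plane(d,e[0],.021),4))"
```

```text
44.95 [0.5121 0.286  0.0856] [-179.99    0.     92.7 ] gap 0.177 [ 0.48  0.41 -0.3 ]
box (305, 380, 46, 40) cx 328.0 knob near rim [0.5145 0.2444 0.085 ] base far rim [0.5148 0.2426 0.058 ]
box (304, 276, 42, 103) cx 325.0 knob near rim [0.5123 0.264  0.085 ] base far rim [0.5109 0.2957 0.058 ]
[0.5123 0.2861 0.086 ] [ 1.7997e+02 -1.0000e-02  9.2710e+01] step mm 40.0
-0.07 0.09 4.00 0.0
[325. 404.] [56. 66.] [0.5155 0.1968 0.021 ]
[328. 266.] [60. 68.] [0.5131 0.286  0.021 ]
```

Emit:
drive_tool(rows="0 0.1 0.8 0;0 0 0.9 0;0 0 0.9 0;0 0 0.7 0;0 0 0.5 0;0 0 0.2 0;0 0 0 0;0 0 0 0")

```text
clock: 45.8
tcp_pos: [0.5132, 0.2862, 0.0459]
tcp_rot: [3.141, -0.0, 1.618]
force: [-0.9, -0.1, -0.3]
finger_gap: 0.177
grasp_force: 24.4
```

Emit:
drive_tool(rows="0 0 0.1 0;0 0 0.1 0;0 0 0.05 0;0 0 0.05 0;0 0 0 0;0 0 0 0;0 0 0 0;0 0 0 0")

```text
clock: 46.6
tcp_pos: [0.513, 0.2861, 0.0428]
tcp_rot: [3.142, 0.0, 1.618]
force: [0.3, -0.7, -0.8]
finger_gap: 0.172
grasp_force: 24.4
```

Emit:
drive_tool(rows="0 0 0.05 0;0 0 0 0;0 0 0 0;0 0 0 0;0 0 0 0;0 0 0 0;0 0 0 0;0 0 0 0")

```text
clock: 47.4
tcp_pos: [0.5131, 0.2861, 0.0424]
tcp_rot: [3.141, -0.0, 1.618]
force: [-0.3, 0.1, 2.1]
finger_gap: 0.176
grasp_force: 24.7
```

Emit:
drive_tool(rows="0 0 0 0;0 0 0 0;0 0 0 0;0 0 0 0;0 0 0 0;0 0 0 0;0 0 0 0;0 0 0 0", fingers=0.2)

```text
clock: 48.2
tcp_pos: [0.513, 0.2861, 0.0423]
tcp_rot: [-3.142, 0.0, 1.618]
force: [0.6, -0.5, 0.1]
finger_gap: 0.399
grasp_force: 0.0
```

Emit:
drive_tool(rows="0 0 -0.5 0;0 0 -1 0;0 0 -1.5 0;0 0 -1.8 0;0 0 -1.8 0;0 0 -1.8 0;0 0 -1.8 0;0 0 -1.3 0")

```text
clock: 49.0
tcp_pos: [0.5136, 0.2864, 0.16]
tcp_rot: [3.138, -0.001, 1.618]
force: [0.2, 0.1, 0.1]
finger_gap: 0.399
grasp_force: 0.0
```

Emit:
drive_tool(rows="-2 0 0 0;-2.5 0 0 0;-2.5 0 0 0;-2.5 0 0 0;-2.5 0 0 0;-2.5 0 0 0;-1 0 0 0;0 0 0 0")

```text
clock: 49.8
tcp_pos: [0.5206, 0.1304, 0.1579]
tcp_rot: [3.141, -0.0, 1.616]
force: [-1.0, -0.8, 0.1]
finger_gap: 0.403
grasp_force: 0.0
```

```bash
python3 w.py w18; python3 - <<'E'
from rig import *
import cv2,numpy as np
d=snapshot("side");np.savez("side1.npz",**d)
f=np.load("side0.npz")["frame"]
a,b=f[140:400,230:410],d["frame"][140:400,230:410]
w=cv2.imread("pics/w18.png")[0:400,200:460]
cv2.imwrite("pics/fin.png",np.hstack([cv2.resize(a,(277,400)),cv2.resize(b,(277,400)),w[:,:240]]))
E
```

```text
49.8 [0.5206 0.1304 0.1579] [ 1.7996e+02 -1.0000e-02  9.2580e+01] gap 0.403 [-0.97 -0.8   0.14]
```

View pics/fin.png

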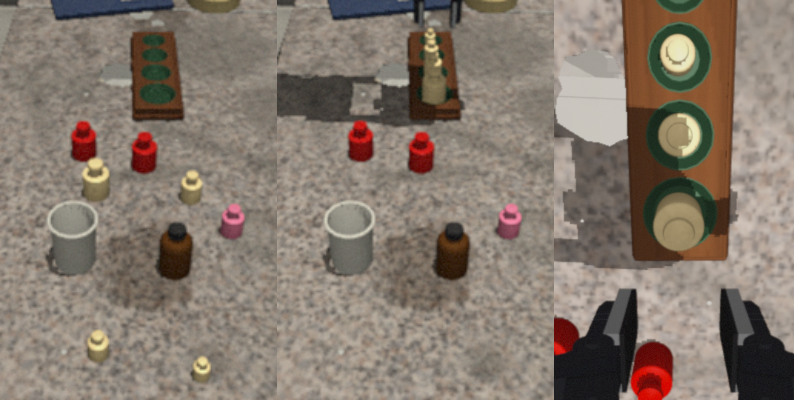

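All four weights stand upright in their wells in order of size. The bottle, beaker and the red and pink look-alikes are where they began, and the gripper is clear of everything, so I'll hand in.

```bash
python3 -c "
from rig import *
print(hand_in())"
```

```text
the job is handed in; nothing more can be done
None
```

All four brass weights stand upright in their wells, in order from largest to smallest. The bottle, beaker and look-alikes were not moved, and the job was handed in at about 50 s of the 99 s allowed.

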